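# Hold an oximeter carrier in the corner of a test nest

## Task

On the test nest, swing the blue hinged stop plate up by its orange bar until it stands fully upright and stays there by itself. Then take the yellow oximeter in its black square carrier, set the carrier flat on the nest floor, push it squarely into the corner so that it is pressed firmly against the upright stop plate and the dark side fence at the same time, and finish while still gripping it and holding that push against both. Leave the blue unit and the other things on the bench where they are.

Things in the scene. Friction and masses are not known exactly. Their poses are not given: they have to be found in the camera images.
- nest: Fixed bare-aluminium base plate 200 x 170 x 12 mm on the bench, turned by up to 0.3 rad. Origin: centre of its underside; z up, so its floor is at z = 12 mm in its own frame. The stop plate is hinged along its -x edge (nearest the robot), the fence stands along its +y edge. It does not move.
- nest_corner (a point): The corner to press into: the point on the nest floor where the face of the upright stop plate meets the inner face of the fence, at (-72, +60, 12) mm in the nest frame; same axes as the nest. The free space of the corner lies towards +x and -y of it. The faces and the floor rub (friction about 0.6), so pressing on one stop takes up part of the push on the other: about 12 N of push towards each keeps both contacts well loaded.
- fence: Fixed dark steel bar on the nest floor, 115 mm long (along the nest's x, from 12 to 127 mm in +x from nest_corner) x 14 mm x 13 mm high; its inner face looks to the nest's -y. Origin: centre of its underside; axes as the nest.
- flap (a joint): Hinge angle of the stop plate, rad: 0 = lying flat on the nest floor, pointing to the nest's +x; pi/2 = upright, against its hard end stop. At the start anywhere from 0 to 0.5. A stiff hinge (0.08 N m of friction): the plate stays at whatever angle it is left.
- stop_plate: The blue hinged stop plate, 58 mm long from hinge edge to free edge x 110 mm wide x 6 mm thick, with the orange bar past its free edge on two dark steel arms. Origin: on the hinge axis, middle of its width; x along the plate to its free edge (up when upright), y along the hinge, z square to the plate on the side of the bar. Plate surfaces at z = +3 and -3 mm; the -z surface is the stop face, which looks to the nest's +x when the plate is upright.
- flap_bar (a point): Middle of the orange bar, round, 10 mm thick, 92 mm long between the centres of its 8 mm arms, parallel to the hinge; at (75, 0, 18) mm in the stop_plate frame, 20 mm past the plate's free edge and 18 mm off its mid-plane. With the plate flat it is 34 mm above the bench. It may be pinched from above across its thickness, and turns between the fingers.
- flap_hinge (a point): Point on the hinge axis at mid-width, at (-75, 0, 16) mm in the nest frame; the axis runs along the nest's y.
- yellow_unit: Yellow oximeter (60 x 34 x 32 mm rounded block, long side along x, black screen on top) fixed in the middle of a black square carrier plate 84 x 84 x 16 mm; one rigid piece, 48 mm high, about 0.16 kg. Origin: centre of the carrier's underside; z up. Grip the oximeter across its 34 mm (along its y), 16 to 48 mm above the origin; the carrier sticks out 25 mm beyond it on those sides. Any quarter turn in the nest is allowed.
- blue_unit: A like piece with a blue oximeter in the same black carrier, same frame; to be left alone. It and the yellow one may change places.
- screwdriver: Red-handled screwdriver lying on the bench to the right; leave alone.
- brush: Brush lying on the bench to the left; leave alone.
- cleaner: White bottle with blue cap, 52 mm across, 130 mm high, standing on the right; leave alone.
- tape: Yellow tape ring, 90 mm across, 24 mm high, lying on the left; leave alone.
- spare_unit: Loose blue oximeter without carrier, 60 x 34 x 32 mm, on the right; leave alone.
Things that resemble listed ones, but are neither listed nor needed, are in the scene too. Leave any green or purple look-alike of the yellow_unit alone.

How it is judged:
By the outcome, as a careful person would: the job done as asked, in the order asked, and still so for the second after the job is handed in, while the arm keeps its last pose, push and grip.
It also fails if it takes over 64 s, if anything falls off the work surface, if the arm or the gripper's body presses on something with over 40 N, if the wrist force passes 120 N, or if a joint passes its speed limit or range.

## Robot

A 7-joint arm with a two-finger parallel gripper is mounted at the origin on the work surface. World frame = base frame: x ahead of the robot, y to its left, z up, the work surface at z = 0. Lengths are in m, angles in rad, forces in N, time in s.
With the tool pointing down it reaches from about 0.4 to 0.85 m from the base axis. Payload 6.9 kg.
Tool frame: the origin (TCP) lies between the finger pads; the fingertips stand 11 mm ahead of it and the grasp point (between the pads) lies 8 mm behind it (env.nose_length is the distance from the TCP to the fingertips, in m); z points along the fingers, y is the direction in which the jaws open and shut (so a half turn about z gives the same grasp; the last joint's range is limited). The gripper opens to 85 mm and grips with 20 to 120 N. Pads are 22 mm wide; open, the fingers measure 114 mm over their backs; the gripper's body (76 mm by 85 mm) begins 54 mm behind the grasp point. The pads swing forward as they close: fully open they stand 13 mm farther back than shut.
Start: joints at [-1.054, 0.507, -0.238, 1.5, 0.126, 1.149, -0.155], TCP at [0.25, 0.573, 0.242] pointing down, gripper open.
Joint ranges: [-3.08, 3.08], [-0.24, 2.05], [-1.43, 1.35], [0, 2.5], [-1.52, 4.66], [0.17, 1.96], [-2.89, 2.89]. Speed limits (rad/s): [2.39, 2.39, 3.14, 3.14, 3.14, 3.14, 3.14].

## Interface

Orientations are given as a unit quaternion [w, x, y, z].
In Python, from station import env gives the robot as it stands. Calls block until the motion is done:
- env.move_pose(position, orientation): joint-space move of the TCP to a pose.
- env.servo_line(position, v=0.15, rotation=None): straight line of the TCP; rotation=None keeps the orientation; v is the mean speed in m/s.
- env.move_j(angles): joint-space move.
- env.gripper_to(opening, newtons=None): opening from 0.0 (shut) to 1.0 (fully open); newtons is the grip in N (None keeps the last); returns when the fingers have stopped.
- env.sleep(seconds).
- env.inverse_kinematics(position, orientation): joint angles nearest the present ones, or None.
- env.get_image(name): name is "scene" or "top" or "wrist"; returns the picture (420x560x3 uint8, red, green, blue); there is no depth.
- env.camera_info(name): a dict with "fx", "fy", "cx", "cy" (pixels), "k1" (the pictures are not rectified: a ray, as slopes to the right and down, at radius r is drawn at 1 + k1 r^2 times it, then the intrinsics apply), "position" and "attitude" of the camera in the world. Camera axes: x right, y up, looking along -z (the intrinsics and any distortion apply to the point x, -y, -z); pixel columns grow to the right and rows downward; lengths in m; the calibration is good to about 2 mm. A picture is of the moment at which its call begins: read the wrist's pose just before it. camera_info takes no time and is no camera call; for the wrist camera it gives the pose at the moment of the call.
A pose or a line that the arm cannot do raises env.PlanningError and nothing moves.
- env.job_done(): hands the job in, once; it reports no verdict.
Readings, each from a call of its own:
- env.read_clock(): time.
- env.read_qpos(): joint angles.
- env.read_dq(): joint speeds.
- env.read_effort(): joint torques, N m.
- env.read_eef_pos(): TCP position.
- env.read_orientation(): TCP orientation.
- env.read_contact_force(): force on the tool from outside, world axes, zero at the start.
- env.read_torque(): the same for the moment, N m.
- env.read_finger_gap(): opening from 0.0 (shut) to 1.0 (fully open).
Only numpy, scipy, OpenCV 4.12 (cv2) and the standard library are available. Lean on these libraries where they do the work, as an engineer would, in place of code of your own. Each camera call takes 0.05 s, during which the arm holds its last target.

## Working session

There is one attempt and no reset: what is moved stays moved. The work goes in short steps, each a Python script; the robot and the scene stay as the last script left them, time stands still between calls to the robot, and variables do not carry over. Pictures are saved under pics/ and viewed, and the job is handed in when it is done.

```bash
ls; mkdir -p pics; python3 - <<'E'
from station import env
import cv2
for n in("scene","top","wrist"):
    print(n,env.camera_info(n)); cv2.imwrite(f"pics/{n}0.png",env.get_image(n)[:,:,::-1])
print(env.read_clock(),env.nose_length,env.read_orientation(),env.read_contact_force())
E
```

```text
pics
scene {'fx': 386.0293515903608, 'fy': 386.0293515903608, 'cx': 278.1439238975961, 'cy': 214.41590765627, 'k1': -0.10476862884674884, 'position': array([ 0.85364092, -0.54973097,  0.73036948]), 'attitude': array([0.89069199, 0.36169915, 0.10851744, 0.25311159])}
top {'fx': 422.2488481456191, 'fy': 422.2488481456191, 'cx': 281.32404521506317, 'cy': 205.3826678075508, 'k1': -0.0906255107984046, 'position': array([0.34028131, 0.02862573, 1.13973644]), 'attitude': array([ 0.7139368 ,  0.04213434, -0.0491881 , -0.69720835])}
wrist {'fx': 346.8110412473264, 'fy': 346.8110412473264, 'cx': 279.91966008006966, 'cy': 207.64681283911986, 'k1': 0.010016262902866177, 'position': array([0.18174009, 0.60172774, 0.37409373]), 'attitude': array([ 0.82725797, -0.12384988, -0.07982885,  0.54215571])}
0.15 0.011 [-1.26784157e-04  2.04440855e-01  9.78878677e-01 -6.75279966e-04] [0.49911414 0.15459249 0.54838707]
```

View pics/scene0.png

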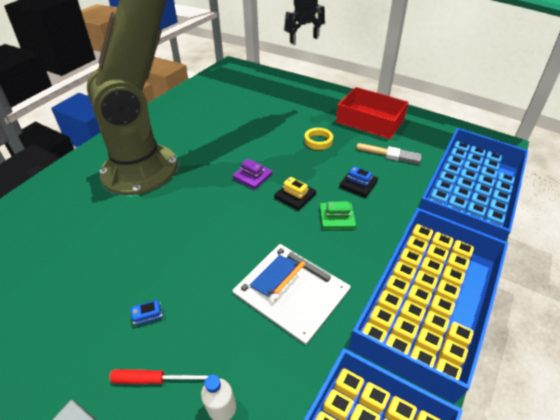

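View pics/top0.png

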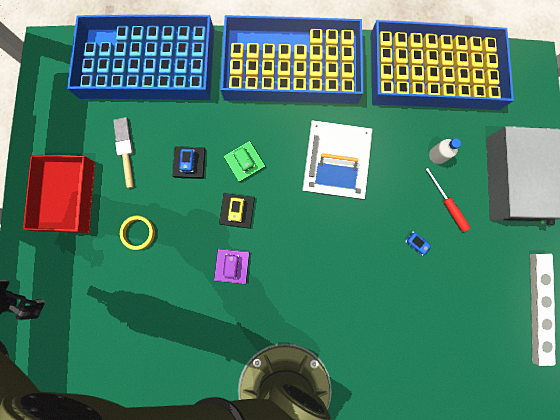

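View pics/wrist0.png

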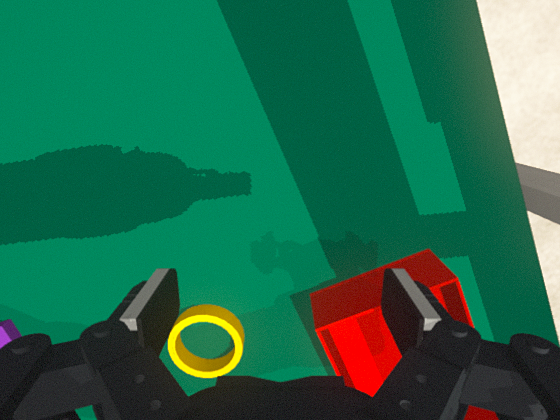

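The top picture shows the candidates for the target. The yellow unit in its black carrier is at (237,210). Look-alikes are green (244,160), purple (232,266), blue in a black carrier (188,161), the loose blue at (418,243), and loose yellow ones in the trays (290,50) and (440,65). I choose (237,210). The nest is at (337,160), with the fence on its left side and the flap at the bottom. Next I'll measure and look at crops.

```bash
cat > h.py <<'E'
import numpy as np, cv2
from scipy.spatial.transform import Rotation as R
from station import env
def Rq(q): return R.from_quat([q[1],q[2],q[3],q[0]])
def qR(r): x=r.as_quat(); return np.array([x[3],x[0],x[1],x[2]])
def K(i): return np.array([[i['fx'],0,i['cx']],[0,i['fy'],i['cy']],[0,0,1.]])
def ray(i,uv):
    p=cv2.undistortPoints(np.array(uv,float).reshape(-1,1,2),K(i),np.array([i['k1'],0,0,0.]))[:,0]
    d=np.c_[p[:,0],-p[:,1],-np.ones(len(p))]
    return Rq(i['attitude']).apply(d)
def onz(i,uv,z):
    d=ray(i,uv); o=i['position']; return o+d*((z-o[2])/d[:,2])[:,None]
def proj(i,P):
    c=Rq(i['attitude']).inv().apply(np.atleast_2d(P)-i['position']); c=c*[1,-1,-1]
    return cv2.projectPoints(c,np.zeros(3),np.zeros(3),K(i),np.array([i['k1'],0,0,0.]))[0][:,0]
def down(yaw): # tool z down, tool y (jaw axis) at angle yaw from world x... jaw dir=(cos,sin)
    y=np.array([np.cos(yaw),np.sin(yaw),0]); z=np.array([0,0,-1.]); x=np.cross(y,z)
    return qR(R.from_matrix(np.c_[x,y,z]))
def mask(img,lo,hi):
    return cv2.inRange(cv2.cvtColor(img,cv2.COLOR_RGB2HSV),np.array(lo),np.array(hi))
def shot(n,f=None,roi=None,s=3):
    i=env.camera_info(n); im=env.get_image(n)
    if f:
        c=im if roi is None else im[roi[1]:roi[3],roi[0]:roi[2]]
        if roi: c=cv2.resize(c,None,fx=s,fy=s,interpolation=cv2.INTER_CUBIC)
        cv2.imwrite(f'pics/{f}.png',c[:,:,::-1])
    return i,im
E
python3 - <<'E'
from h import *
i,im=shot('top','topnest',(290,110,390,210),6)
shot('top','topyel',(205,180,275,240),8)
m=mask(im,[20,150,120],[35,255,255]); 
n,l,st,ce=cv2.connectedComponentsWithStats(m)
for k in range(1,n):
    if st[k,4]>60 and 200<ce[k][0]<280 and ce[k][1]>150: print('yel',st[k],ce[k],onz(i,ce[k],0.048))
print(onz(i,[337,160],.012))
E
```

```text
[[ 0.61621078 -0.13076277  0.012     ]]
```

View pics/topnest.png

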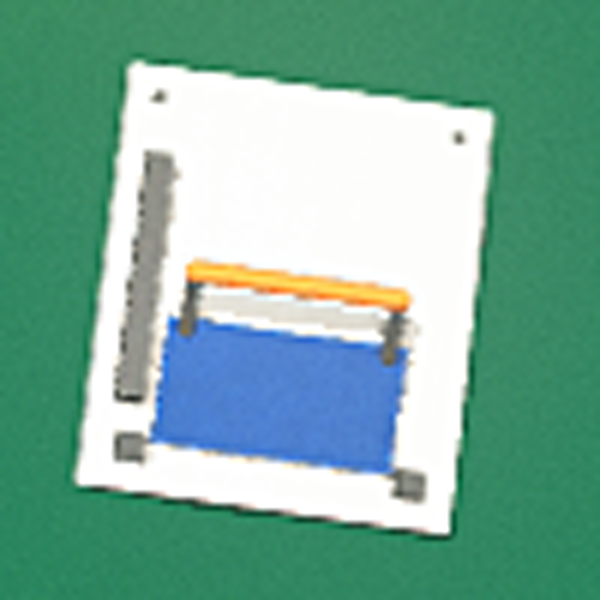

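View pics/topyel.png

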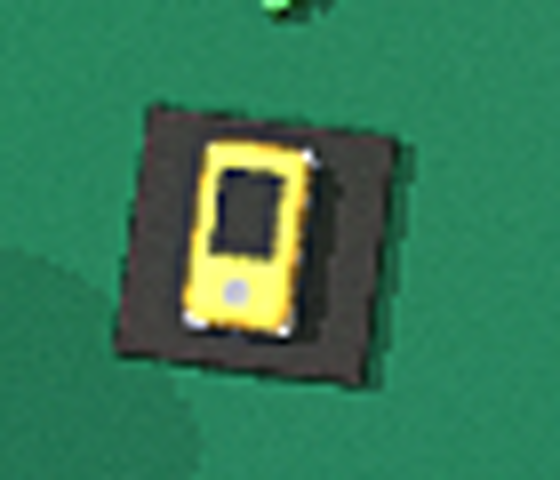

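The crop shows the yellow oximeter with its black screen in a black carrier, centred near (237,210) in the top view, so the choice stands. The nest corners, the orange bar (crop (298,285)) and the blue plate are all clear. I'll compute coarse poses, then move the wrist over the nest to refine them.

```bash
python3 - <<'E'
from h import *
i=env.camera_info('top')
def cv(p,s,o): return (np.array(p,float)+.5)/s-.5+np.array(o)
def fit(W,L): # L local, W world xy
    a=R.align_vectors(np.c_[W-W.mean(0),np.zeros(len(W))],np.c_[L-L.mean(0),np.zeros(len(L))])[0]
    y=a.as_rotvec()[2]; Wp=a.apply(np.c_[L,np.zeros(len(L))])[:,:2]; t=(W-Wp).mean(0); return t,y,np.abs(W-Wp-t).max()
N=onz(i,cv([(128,62),(495,110),(75,487),(450,535)],6,(290,110)),.012)[:,:2]
print('nest',fit(N,np.array([(100,85),(100,-85),(-100,85),(-100,-85)])/1000))
Y=onz(i,cv([(150,103),(398,140),(115,352),(360,383)],8,(205,180)),.016)[:,:2]
print('yel',fit(Y,np.array([(42,42),(42,-42),(-42,42),(-42,-42)])/1000))
sc=env.camera_info('scene')
print('bar',onz(i,cv([(188,272),(408,300)],6,(290,110)),.045))
print(onz(i,cv([(188,272),(408,300)],6,(290,110)),.06))
for pos in ([.6,-.1,.3],[.58,.05,.3]):
  print(env.inverse_kinematics(pos,down(np.pi/2-.15)),env.inverse_kinematics(pos,down(-np.pi/2-.15)), env.inverse_kinematics(pos,down(-.15)))
E
```

```text
nest (array([ 0.61958217, -0.13233479]), np.float64(-0.10654953088717278), np.float64(0.0013738978238015398))
yel (array([0.47090252, 0.13881948]), np.float64(-0.11170008207090475), np.float64(0.0007475632472345728))
bar [[ 0.62081754 -0.08302936  0.045     ]
 [ 0.61087103 -0.18130125  0.045     ]]
[[ 0.61697365 -0.08149947  0.06      ]
 [ 0.60716343 -0.17842485  0.06      ]]
[ 0.0534077   0.44016765  0.11492862  1.45173915 -0.05146708  1.25262581
  1.59437395] [-0.23206668  0.49335579  0.59958933  1.45573114 -0.28275821  1.27942061
 -1.32768697] [-0.14235506  0.4676051   0.43950674  1.45451883 -0.20253957  1.26443082
  0.16687704]
[-0.09165705  0.39460997 -0.05538767  1.52090209  0.02260995  1.22670615
  1.27037221] [-0.4779584   0.43998542  0.55392106  1.52612849 -0.23887316  1.24350912
 -1.61044016] [-0.32132171  0.40811129  0.29818863  1.52407133 -0.12411725  1.22804849
 -0.15445324]
```

```bash
python3 - <<'E'
from h import *
R0=Rq(env.read_orientation()); w=env.camera_info('wrist')
print('cam in tool',R0.inv().apply(w['position']-env.read_eef_pos()), (R0.inv()*Rq(w['attitude'])).as_matrix().round(3))
q=down(-.107); P=[.60,-.13,.25]
print(proj(w,env.read_eef_pos()))
env.move_pose(P,q); print(env.read_clock(), env.read_eef_pos())
i,im=shot('wrist','w1')
N=R.from_euler('z',-.1065)
print('nest corners', proj(i,N.apply(np.array([(100,85,12),(100,-85,12),(-100,85,12),(-100,-85,12)])/1000)+[.6196,-.1323,0]).round(0).tolist())
shot('scene','s1',(220,230,360,345),5)
E
```

```text
cam in tool [ 0.07436398 -0.00060113 -0.13255997] [[ 0.001  0.957  0.291]
 [ 1.    -0.001  0.   ]
 [ 0.001  0.291 -0.957]]
[[281.36589406 283.61606176]]
3.0167 [ 0.60031922 -0.12862591  0.2498687 ]
nest corners [[399.0, 92.0], [384.0, 247.0], [201.0, 91.0], [211.0, 247.0]]
```

View pics/w1.png

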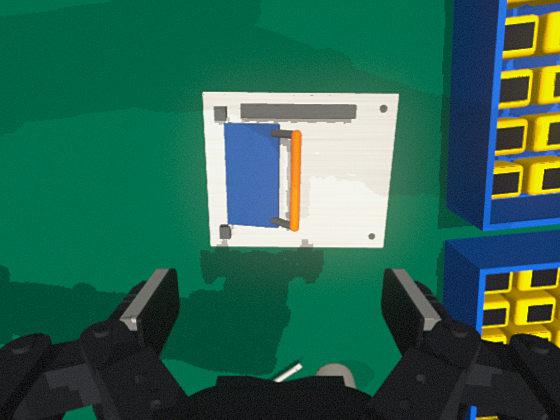

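View pics/s1.png

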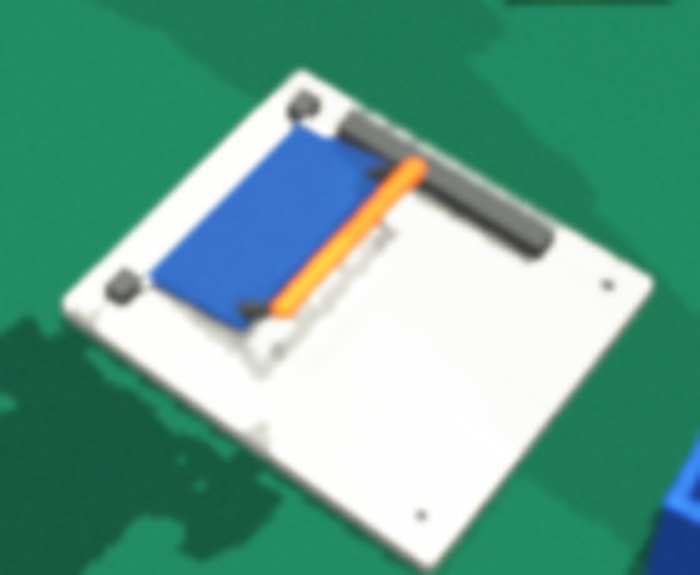

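The wrist view shows the nest corners at (203,93), (398,94), (383,247) and (210,247), within about 2 px of my prediction. The bar is at (295,181). Next I'll triangulate the bar centre from three views and refine the nest from the wrist image.

```bash
cat >> h.py <<'E'
def fit(W,L):
    a=R.align_vectors(np.c_[W-W.mean(0),np.zeros(len(W))],np.c_[L-L.mean(0),np.zeros(len(L))])[0]
    y=a.as_rotvec()[2]; Wp=a.apply(np.c_[L,np.zeros(len(L))])[:,:2]; t=(W-Wp).mean(0); return t,y,np.abs(W-Wp-t).max()
def bigc(m,roi=None):
    if roi is not None:
        mm=np.zeros_like(m); mm[roi[1]:roi[3],roi[0]:roi[2]]=m[roi[1]:roi[3],roi[0]:roi[2]]; m=mm
    c=max(cv2.findContours(m,cv2.RETR_EXTERNAL,cv2.CHAIN_APPROX_NONE)[0],key=cv2.contourArea)
    return c
def tri(os,ds):
    A=0;b=0
    for o,d in zip(os,ds):
        d=d/np.linalg.norm(d); M=np.eye(3)-np.outer(d,d); A=A+M; b=b+M@o
    return np.linalg.solve(A,b)
ROI={'top':(300,120,385,200),'scene':(230,240,350,340),'wrist':(200,90,400,250)}
def bar(names=('top','scene','wrist')):
    os=[];ds=[]
    for n in names:
        i=env.camera_info(n); im=env.get_image(n)
        r=cv2.minAreaRect(bigc(mask(im,[5,150,130],[19,255,255]),ROI[n]))
        os.append(i['position']); ds.append(ray(i,r[0])[0]); print(n,r)
    p=tri(os,ds)
    print('bar',p,[round(float(np.linalg.norm(np.cross(p-o,d/np.linalg.norm(d))))*1000,2) for o,d in zip(os,ds)])
    return p
E
python3 - <<'E'
from h import *
p=bar()
i=env.camera_info('wrist'); im=env.get_image('wrist')
m=mask(im,[0,0,130],[180,70,255]); c=cv2.approxPolyDP(cv2.convexHull(bigc(m,(150,60,420,270))),5,True)[:,0]
print(c.tolist())
# order
o=[min(c.tolist(),key=lambda q:np.hypot(q[0]-a,q[1]-b)) for a,b in((398,94),(383,247),(203,93),(210,247))]
f=fit(onz(i,o,.012)[:,:2],np.array([(100,85),(100,-85),(-100,85),(-100,-85)])/1000); print(f)
for t,y in ((f[0],f[1]),(np.array([.61958,-.13233]),-.1065),):
    l=R.from_euler('z',-y).apply(p-np.r_[t,0]); v=l-[-.075,0,.016]; print('bar in nest',l, 'r',np.hypot(v[0],v[2]),'theta',np.arctan2(v[2],v[0])-np.arctan2(18,75))
print(env.read_clock())
E
```

```text
top ((325.5, 155.5), (3.0, 9.0), 90.0)
scene ((289.0000305175781, 276.5000305175781), (4.949747085571289, 41.719295501708984), 45.0)
wrist ((295.0972900390625, 179.49441528320312), (9.429646492004395, 101.03192138671875), 0.795723557472229)
bar [ 0.61489179 -0.11779949  0.03837434] [22.66, 10.3, 14.4]
[[398, 92], [383, 246], [210, 244], [202, 91]]
(array([ 0.61927646, -0.13219924]), np.float64(-0.11310710403972282), np.float64(0.0013754826233023654))
bar in nest [-0.0059819   0.01381286  0.03837434] r 0.07255418391788494 theta 0.07794574282462324
bar in nest [-0.00620623  0.01394983  0.03837434] r 0.0723408210917035 theta 0.07890203348338465
3.3167
```

```bash
sed -i 's/\[5,150,130\],\[19,255,255\]/[5,110,110],[24,255,255]/' h.py; python3 - <<'E'
from h import *
p=bar(); p2=bar(('top','wrist'))
for p in(p,p2):
  for t,y in (((.61943,-.13227),-.1095),):
    l=R.from_euler('z',-y).apply(p-np.r_[t,0]); v=l-[-.075,0,.016]; print('bar in nest',l, 'r',np.hypot(v[0],v[2]),'theta',np.arctan2(v[2],v[0])-np.arctan2(18,75))
# wrist, constrained: bar on y=0 of nest circle
i=env.camera_info('wrist')
E
```

```text
top ((325.5, 155.5), (3.0, 9.0), 90.0)
scene ((289.0, 277.0), (5.656853675842285, 42.42640686035156), 45.0)
wrist ((295.29669189453125, 178.512451171875), (10.076894760131836, 101.06578826904297), 0.8951737284660339)
bar [ 0.6151369  -0.11788805  0.03673227] [22.62, 10.42, 14.24]
top ((325.5, 155.5), (3.0, 9.0), 90.0)
wrist ((295.30462646484375, 178.5047607421875), (10.061271667480469, 101.05016326904297), 0.8951737284660339)
bar [ 0.60731609 -0.10040559  0.11969328] [14.85, 14.85]
bar in nest [-0.00583906  0.01382666  0.03673227] r 0.07220153795141919 theta 0.05569934264132359
bar in nest [-0.01552354  0.03034975  0.11969328] r 0.11953972704112895 theta 0.8144843978071223
```

The arm is now occluding the bar in the top view, so I'll use the first top picture, taken when the bar was in the clear.

```bash
python3 - <<'E'
from h import *
im=cv2.imread('pics/top0.png')[:,:,::-1]
r=cv2.minAreaRect(bigc(mask(im,[5,110,110],[24,255,255]),ROI['top'])); print(r)
sc=cv2.imread('pics/scene0.png')[:,:,::-1]
r2=cv2.minAreaRect(bigc(mask(sc,[5,110,110],[24,255,255]),ROI['scene'])); print(r2)
I=[env.camera_info(n) for n in('top','scene','wrist')]
uv=[r[0],r2[0],(295.3,180.0)]
os=[i['position'] for i in I]; ds=[ray(i,u)[0] for i,u in zip(I,uv)]
for s in ([0,1,2],[0,1],[0,2],[1,2]):
  p=tri([os[k] for k in s],[ds[k] for k in s])
  l=R.from_euler('z',.1095).apply(p-[.61943,-.13227,0]); v=l-[-.075,0,.016]; print(s,p.round(4),'nest',l.round(4),'r',np.hypot(v[0],v[2]).round(4),'theta',np.arctan2(v[2],v[0])-np.arctan2(18,75),[round(1000*float(np.linalg.norm(np.cross(p-os[k],ds[k]/np.linalg.norm(ds[k])))),2) for k in s])
for th in np.arange(0,.5,.05):
  a=th+np.arctan2(18,75); P=R.from_euler('z',-.1095).apply([-.075+.0771*np.cos(a),0,.016+.0771*np.sin(a)])+[.61943,-.13227,0]
  print(th.round(2),[(proj(I[k],P)[0]-uv[k]).round(1).tolist() for k in range(3)])
E
```

```text
((339.0600280761719, 157.07998657226562), (36.62813186645508, 3.535533905029297), 8.130102157592773)
((289.0000305175781, 277.0000305175781), (5.656852722167969, 42.42640686035156), 45.0)
[0, 1, 2] [ 0.6145 -0.1321  0.0471] nest [-0.005  -0.0004  0.0471] r 0.0766 theta 0.1822398589824396 [1.51, 1.92, 0.42]
[0, 1] [ 0.6143 -0.1323  0.0473] nest [-0.0051 -0.0006  0.0473] r 0.0766 theta 0.18600118919902447 [1.71, 1.71]
[0, 2] [ 0.6146 -0.1307  0.0516] nest [-0.0049  0.001   0.0516] r 0.0786 theta 0.23465405558135866 [0.09, 0.09]
[1, 2] [ 0.6137 -0.1324  0.0464] nest [-0.0056 -0.0008  0.0464] r 0.0757 theta 0.1770263618806665 [1.13, 1.13]
0.0 [[-0.3, -0.1], [2.7, 4.5], [4.0, -2.8]]
0.05 [[-0.2, -0.1], [2.4, 3.2], [3.2, -2.0]]
0.1 [[-0.0, -0.0], [2.0, 2.0], [2.3, -1.3]]
0.15 [[0.1, 0.1], [1.5, 0.7], [1.1, -0.5]]
0.2 [[0.2, 0.4], [1.0, -0.6], [-0.4, 0.3]]
0.25 [[0.4, 0.7], [0.3, -2.0], [-2.0, 1.0]]
0.3 [[0.5, 1.1], [-0.4, -3.3], [-3.8, 1.8]]
0.35 [[0.6, 1.5], [-1.1, -4.7], [-5.8, 2.5]]
0.4 [[0.6, 2.1], [-1.9, -6.1], [-8.1, 3.3]]
0.45 [[0.7, 2.7], [-2.8, -7.5], [-10.5, 4.0]]
```

theta is about 0.18 rad and the bar is at about (0.6145, -0.132, 0.047). I'll pinch it.

```bash
python3 - <<'E'
from h import *
q=down(-.1095)
env.gripper_to(.5,30)
env.move_pose([.6145,-.132,.12],q)
print(env.read_contact_force())
env.servo_line([.6145,-.132,.048],.12)
print(env.read_contact_force(),env.read_clock())
env.gripper_to(0.0,30)
env.sleep(.2)
print(env.read_finger_gap()*85,env.read_contact_force(),env.read_eef_pos(),env.read_clock())
i,im=shot('wrist','w2'); shot('scene','s2',(220,200,360,345),5)
E
```

```text
[ 0.75259135 -0.17441054  1.58085191]
[-0.0841803  -0.34594306  1.18612521] 5.3917
8.375065038134352 [ 2.08052941 -0.5179316   2.15398265] [ 0.61508913 -0.13212618  0.04834763] 5.9833
```

View pics/w2.png

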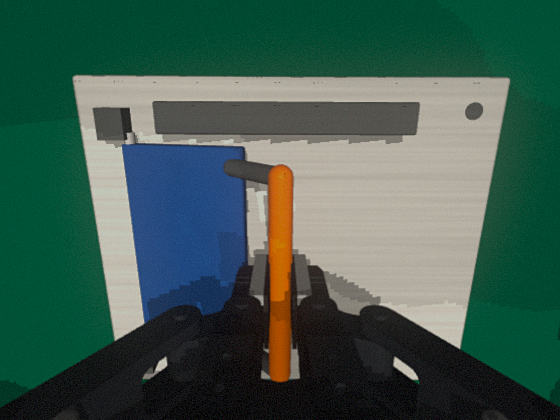

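View pics/s2.png

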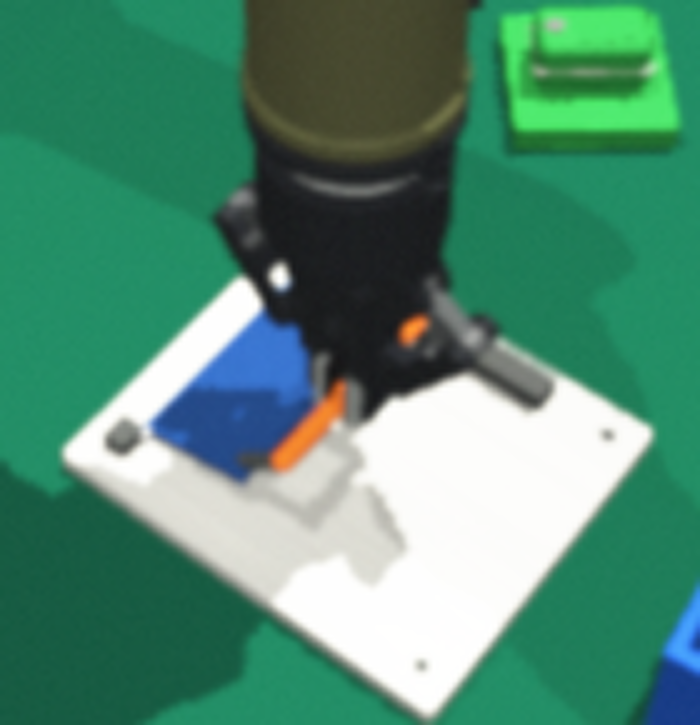

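The bar is pinched between the pads (bar in the wrist view at (280,270)). Now I'll swing it along the arc.

```bash
python3 - <<'E'
from h import *
i=env.camera_info('wrist')
print('top edge corners nest', R.from_euler('z',.1095).apply(onz(i,[(77,76),(508,79)],.012)-[.61943,-.13227,0]))
N=R.from_euler('z',-.1095); T=np.array([.61943,-.13227,0])
l=N.inv().apply(env.read_eef_pos()-T); a0=np.arccos((l[0]+.075)/.0771); off=l[2]-.016-.0771*np.sin(a0)
print(l,a0-.2355,off)
A=np.linspace(a0,np.pi/2+.2355,11)[1:]
for a in A:
    P=N.apply([-.075+.0771*np.cos(a),l[1],.016+.0771*np.sin(a)+off*.5])+T
    env.servo_line(P,.06)
    f=N.inv().apply(env.read_contact_force()); print(round(a-.2355,2),f.round(1),round(env.read_finger_gap()*85,1),(N.inv().apply(env.read_eef_pos()-P)*1000).round(1))
    if np.linalg.norm(f)>25: break
print(env.read_clock())
shot('wrist','w3'); shot('scene','s3',(220,200,360,345),5)
E
```

```text
top edge corners nest [[-0.09660034  0.08437659  0.012     ]
 [ 0.0993405   0.08324039  0.012     ]]
[-0.00430955 -0.0003015   0.04828705] 0.17513620963297477 0.0015092925557356265
0.31 [ 3.9 -1.1  1. ] 8.5 [ 0.4 -0.   0.3]
0.45 [ 5.2 -1.   2.7] 8.6 [0.7 0.  0.3]
0.59 [5.7 1.1 5.7] 8.3 [1.2 0.  0.6]
0.73 [5.8 0.6 7.1] 8.0 [1.7 0.  0.9]
0.87 [5.8 1.2 9.3] 8.8 [2.3 0.1 1.3]
1.01 [ 3.7  2.2 12. ] 8.6 [1.7 0.1 1.3]
1.15 [ 3.5  1.  11.1] 8.4 [0.9 0.2 0.9]
1.29 [1.4 0.6 9.4] 8.7 [-0.1  0.2  0.4]
1.43 [-0.4  1.4  7. ] 8.3 [-1.2  0.2 -0.3]
1.57 [4.4 2.1 3.9] 8.2 [ 0.4  0.2 -0.1]
9.4
```

View pics/w3.png

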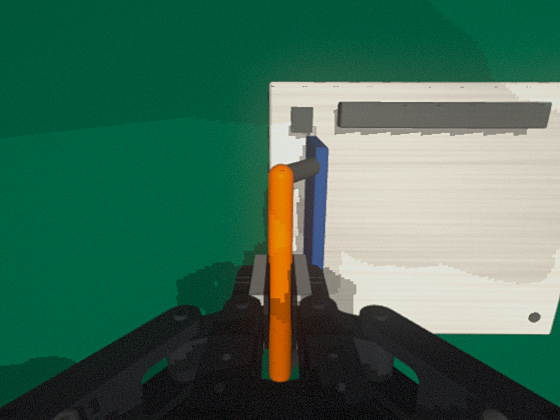

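View pics/s3.png

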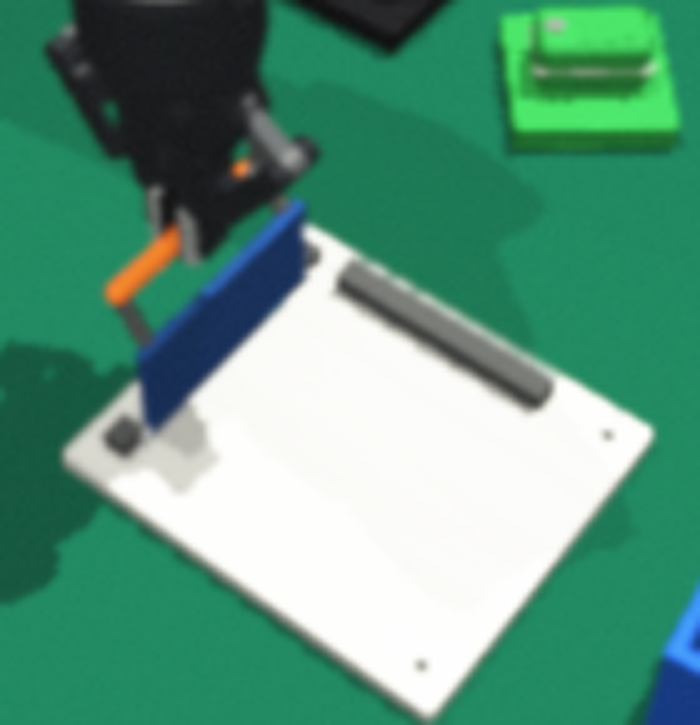

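Almost upright. Now I'll push on until the end stop is felt.

```bash
python3 - <<'E'
from h import *
N=R.from_euler('z',-.1095); T=np.array([.61943,-.13227,0])
P=env.read_eef_pos().copy(); l=N.inv().apply(P-T)
for k in range(1,9):
    env.servo_line(N.apply(l+[-.0015*k,0,-.0003*k])+T,.05)
    f=N.inv().apply(env.read_contact_force()); c=N.inv().apply(env.read_eef_pos()-T); print(k,f.round(1),((c-l)*1000).round(1))
    if f[0]>18: break
print('bar nest',c,env.read_clock())
E
```

```text
1 [6.3 1.  2.7] [-0.1  0.  -0. ]
2 [10.2  1.7  2.5] [-0.2  0.  -0. ]
3 [13.   0.8  0.3] [-0.3  0.   0. ]
4 [16.3  0.7  0.3] [-0.4  0.   0. ]
5 [18.7  1.6 -1.8] [-0.4  0.   0. ]
bar nest [-0.09304407 -0.00012871  0.0916039 ] 10.75
```

The end stop is felt: force rises with no travel, and the bar sits at (-93.0, 91.6) mm in the nest frame against the ideal (-93, 91). I'll release and lift, then look at the plate and at the yellow unit.

```bash
python3 - <<'E'
from h import *
N=R.from_euler('z',-.1095); T=np.array([.61943,-.13227,0])
c=N.inv().apply(env.read_eef_pos()-T)
env.servo_line(N.apply(c+[-.001,0,0])+T,.05)
print(env.read_contact_force().round(1))
env.gripper_to(.35); 
p=env.read_eef_pos(); print(p)
env.servo_line([p[0],p[1],.2],.2)
env.gripper_to(1.0)
env.move_pose([.471,.139,.2],down(-np.pi/2-.112))
print(env.read_clock())
i,im=shot('wrist','w4'); shot('scene','s4',(220,160,360,345),4); t,_=shot('top','t4',(290,110,390,210),6)
E
```

```text
[8.2 0.3 0.1]
[ 0.52454772 -0.12205804  0.09103926]
14.2667
```

View pics/w4.png

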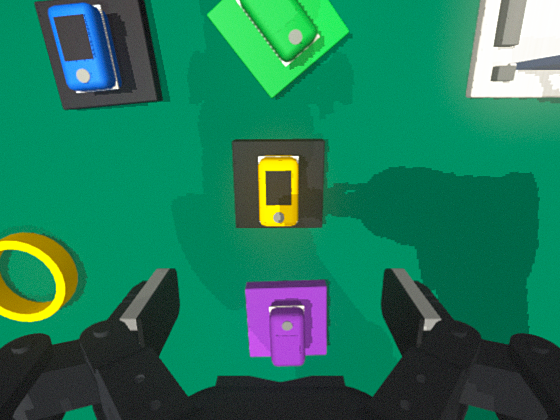

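View pics/s4.png

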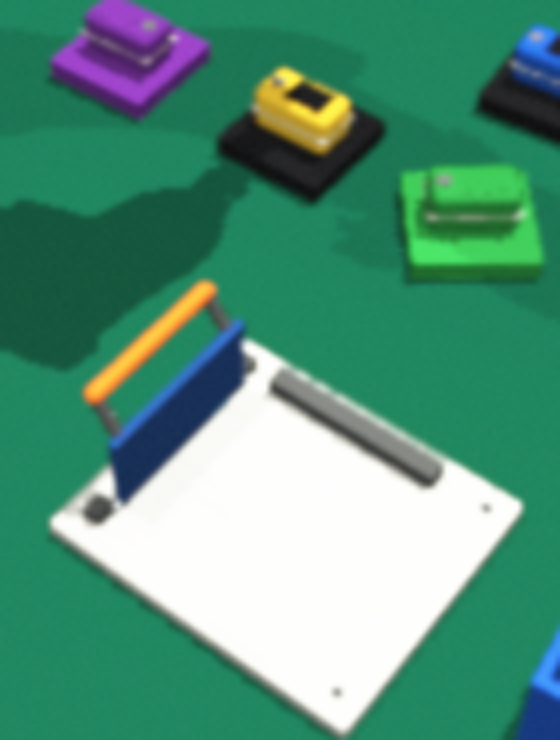

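View pics/t4.png

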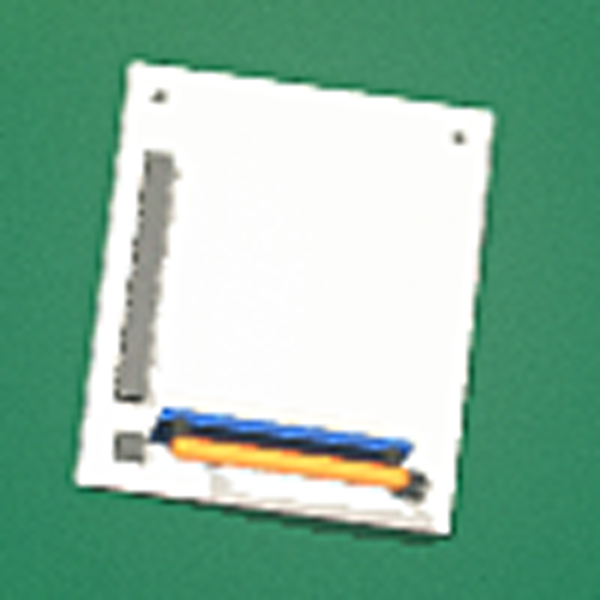

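The plate stands upright by itself, with the orange bar behind it in the top crop at (290,465). The yellow unit is in the wrist view at (279,185). Purple is about 13 cm away and clear. Now the precise carrier pose from this view.

```bash
python3 - <<'E'
from h import *
i=env.camera_info('wrist'); im=env.get_image('wrist')
m=mask(im,[0,0,0],[180,255,75]); 
m[:120]=0;m[245:]=0;m[:,:215]=0;m[:,345:]=0
c=bigc(m,(215,120,345,245)); 
m2=mask(im,[20,120,120],[35,255,255]); c2=bigc(m2,(240,140,320,240))
for C,z in((c,.016),(c2,.047)):
    r=cv2.minAreaRect(C); b=cv2.boxPoints(r); W=onz(i,b,z)[:,:2]; print(r,W.mean(0),[(np.linalg.norm(W[k]-W[k-1])*1000).round(1) for k in range(4)],[np.arctan2(*(W[k]-W[k-1])[::-1]).round(3) for k in range(4)])
b=np.array([(233,140),(325,140),(326,228),(236,228)]) 
print(fit(onz(i,b,.016)[:,:2],np.array([(42,42),(42,-42),(-42,-42),(-42,42)])/1000))
E
```

```text
((278.0, 183.0), (88.0, 92.0), 90.0) [0.47119605 0.13939699] [np.float64(84.4), np.float64(82.8), np.float64(84.4), np.float64(89.4)] [np.float64(-0.152), np.float64(-1.683), np.float64(3.067), np.float64(1.459)]
((278.0, 191.5), (69.0, 40.0), 90.0) [0.47165987 0.13918728] [np.float64(60.5), np.float64(33.0), np.float64(60.5), np.float64(35.0)] [np.float64(-0.13), np.float64(-1.683), np.float64(3.045), np.float64(1.459)]
(array([0.47002782, 0.13760907]), np.float64(-0.10066964404994841), np.float64(0.0021531938883186663))
```

```bash
python3 - <<'E'
from h import *
q=down(-np.pi/2-.112)
env.servo_line([.471,.139,.030],.2)
print(env.read_contact_force().round(1),env.read_clock())
env.gripper_to(0.0,70); env.sleep(.1)
print(env.read_finger_gap()*85,env.read_contact_force().round(1),env.read_eef_pos())
env.servo_line([.471,.139,.15],.15)
print(env.read_finger_gap()*85,env.read_contact_force().round(1),env.read_clock())
shot('wrist','w5'); shot('scene','s5',(200,100,360,240),4)
E
```

```text
[ 1.2 -0.6 -0.5] 15.4667
32.753847370631426 [-1.1  1.5  6.5] [0.47129566 0.13921899 0.03068386]
32.85294307752585 [-0.2  0.  -0.6] 17.05
```

View pics/w5.png

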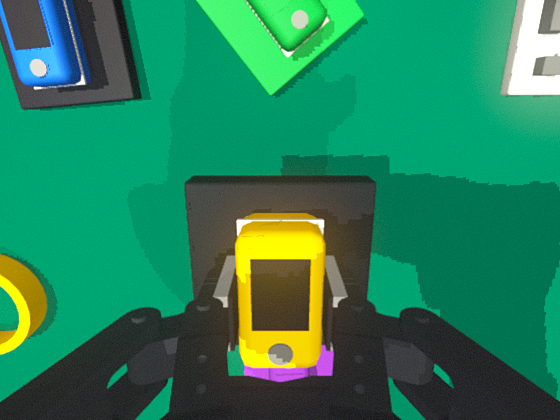

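View pics/s5.png

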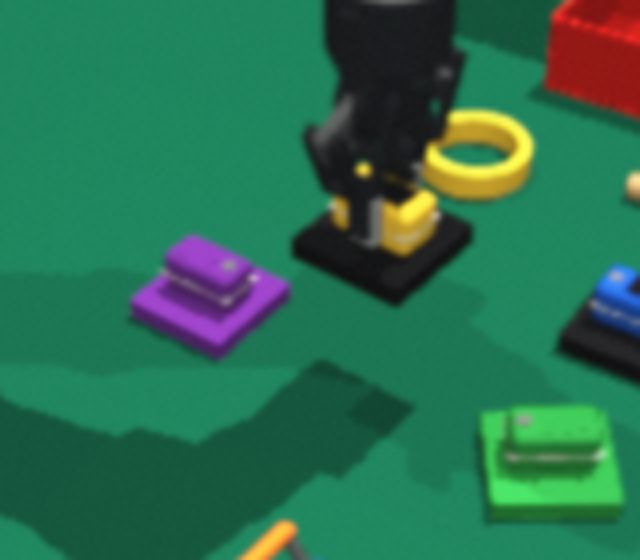

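The unit is gripped and level: the carrier edge runs (187,178)–(375,178), parallel to the jaws. I'll carry it over the nest and set it down short of the corner.

```bash
python3 - <<'E'
from h import *
Y=-.110; N=R.from_euler('z',Y); T=np.array([.61943,-.13227,0]); q=down(-np.pi/2+Y)
g=lambda x,y,z:N.apply([x,y,z])+T
p=env.read_eef_pos(); env.servo_line([p[0],p[1],.19],.2)
env.move_pose(g(-.015,.006,.19),q)
env.servo_line(g(-.015,.006,.055),.2)
print(env.read_contact_force().round(1),env.read_clock())
for z in np.arange(.050,.036,-.002):
    env.servo_line(g(-.015,.006,z),.03)
    f=env.read_contact_force(); print(z.round(3),env.read_eef_pos()[2].round(4),f.round(1))
    if f[2]>7: break
print((N.inv().apply(env.read_eef_pos()-T)*1000).round(1),env.read_clock())
shot('wrist','w6'); shot('scene','s6',(220,180,360,345),4)
E
```

```text
[ 0.6 -0.4 -0.8] 19.4583
0.05 0.0505 [ 0.5 -0.3 -1.2]
0.048 0.0479 [ 0.7 -0.3 -1. ]
0.046 0.0458 [ 0.1 -0.3 -1.1]
0.044 0.0438 [-0.2 -0.  -1. ]
0.042 0.0427 [-1.7  0.3  5.3]
0.04 0.0427 [-6.3  3.6 23.1]
[-14.7   5.9  42.7] 21.025
```

View pics/w6.png

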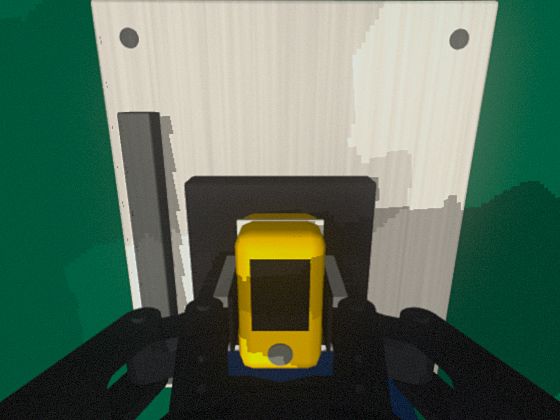

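View pics/s6.png

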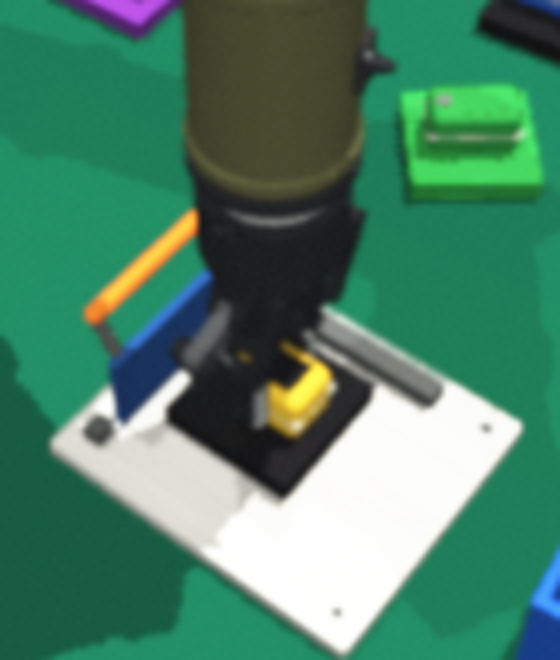

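The carrier is on the floor: force rises at TCP z = 42.7 mm, as expected. It is square to the nest, with both far edges level in the wrist picture (rows 2 and 178). Now I'll slide it into the corner, steering by force.

```bash
cat > push.py <<'E'
from h import *
Y=-.110; N=R.from_euler('z',Y); T=np.array([.61943,-.13227,0])
g=lambda t:N.apply(t)+T
def st():
    return N.inv().apply(np.mean([env.read_contact_force() for _ in range(3)],0)),N.inv().apply(env.read_eef_pos()-T)*1000
E
python3 - <<'E'
from push import *
t=np.array([-.0147,.0059,.0423]); env.servo_line(g(t),.03)
print(*[v.round(1) for v in st()])
def go(ax,sgn,lim,step,n):
    for k in range(n):
        t[ax]+=sgn*step; env.servo_line(g(t),.03)
        f,p=st(); print(ax,(t*1000).round(1),f.round(1),p.round(1))
        if -sgn*f[ax]>lim: break
go(0,-1,5,.005,2); go(0,-1,5,.0015,10)
go(1,1,5,.004,2); go(1,1,5,.0015,10)
print(t.tolist(),env.read_clock())
E
```

```text
[-0.5  1.   5.1] [-14.4   5.8  42.7]
0 [-19.7   5.9  42.3] [ 1.9 -0.4  5.5] [-19.2   5.5  42.8]
0 [-24.7   5.9  42.3] [ 1.9 -0.9  6. ] [-24.5   5.5  42.7]
0 [-26.2   5.9  42.3] [ 2.  -0.5  6.5] [-25.8   5.5  42.7]
0 [-27.7   5.9  42.3] [ 2.2 -0.5  6.6] [-27.2   5.5  42.7]
0 [-29.2   5.9  42.3] [ 1.5 -0.3  5.6] [-28.7   5.5  42.8]
0 [-30.7   5.9  42.3] [ 5.3 -0.3  3.2] [-29.    5.5  42.8]
1 [-30.7   9.9  42.3] [ 4.9 -2.   3.5] [-29.    8.6  42.9]
1 [-30.7  13.9  42.3] [ 5.1 -3.4  2.8] [-29.   12.4  42.9]
1 [-30.7  15.4  42.3] [ 5.2 -3.7  2.3] [-29.   13.6  42.9]
1 [-30.7  16.9  42.3] [ 5.5 -3.1  2.1] [-29.   14.9  42.9]
1 [-30.7  18.4  42.3] [ 5.4 -3.6  2.9] [-29.   16.4  42.9]
1 [-30.7  19.9  42.3] [ 5.7 -4.1  3.5] [-29.   17.9  42.9]
1 [-30.7  21.4  42.3] [ 4.5 -6.6  2.9] [-29.   18.6  43. ]
[-0.030700000000000005, 0.021400000000000002, 0.0423] 24.825
```

```bash
python3 - <<'E'
from push import *
t=np.array([-.0307,.0214,.0422])
for k in range(20):
    f,p=st()
    dx=13.5-f[0]; dy=13.5+f[1]
    if dx<1 and dy<1: break
    t+= [-np.clip(dx/4000,0,.001),np.clip(dy/3000,0,.001),0]
    env.servo_line(g(t),.03)
    f,p=st(); print((t*1000).round(1),f.round(1),p.round(1))
for _ in range(3):
    env.sleep(.5); f,p=st(); print(f.round(1),p.round(1), N.inv().apply(env.read_torque()).round(2))
r=Rq(env.read_orientation()).as_matrix(); print('tilt',r[:,2].round(4),'yaw',np.arctan2(r[1,1],r[0,1])+np.pi/2)
print(t.tolist(),env.read_clock(),env.read_finger_gap()*85)
shot('wrist','w7'); shot('scene','s7',(220,180,360,345),4)
shot('top','t7',(290,110,390,210),6)
E
```

```text
[-31.7  22.4  42.2] [ 8.4 -7.7  0.7] [-29.1  18.6  43.1]
[-32.7  23.4  42.2] [ 9.7 -8.2 -0.5] [-29.2  18.7  43.3]
[-33.7  24.4  42.2] [ 12.6 -11.3  -2.6] [-29.3  18.8  43.5]
[-33.9  25.1  42.2] [ 13.  -12.6  -3.4] [-29.3  18.8  43.5]
[ 12.7 -12.9  -3.5] [-29.3  18.8  43.5] [-2.85 -2.72 -0.03]
[ 14.1 -13.2  -3.7] [-29.3  18.8  43.5] [-2.89 -2.79 -0.  ]
[ 12.  -12.8  -3.4] [-29.3  18.8  43.5] [-2.88 -2.72  0.02]
tilt [ 0.0094 -0.0109 -0.9999] yaw -0.11349107252906543
[-0.033886202136610914, 0.025149340553158817, 0.0422] 27.325 33.00602447414491
```

View pics/w7.png

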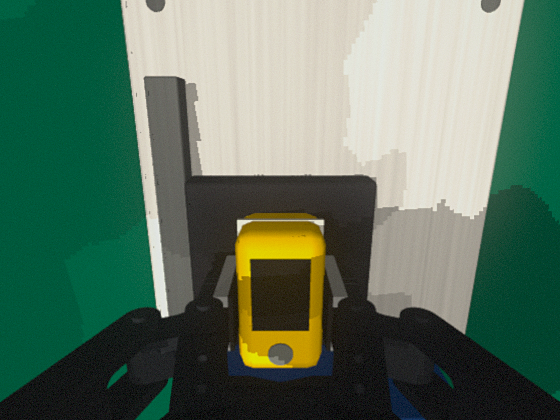

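View pics/s7.png

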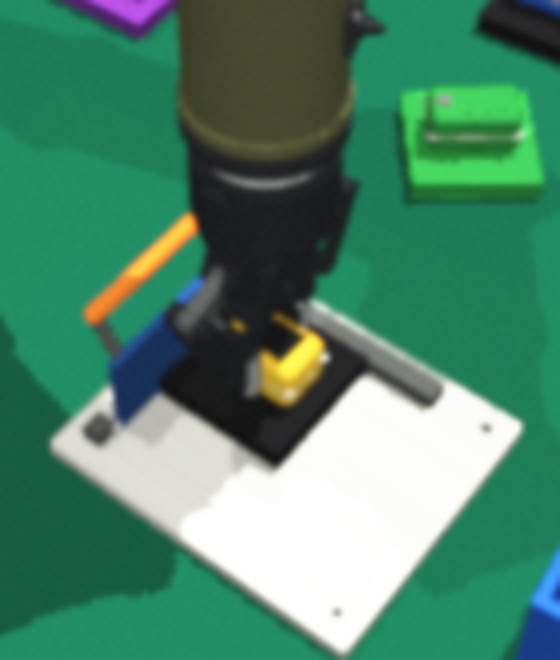

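Both stops are loaded (about 13 N each), but under load the tool has tilted about 0.8° and the vertical force has gone negative, so the carrier may be rocking up off the floor. I'll back off, give explicit orientation compensation and a light downward bias, then push again.

```bash
cat >> push.py <<'E'
Q0=Rq(down(-np.pi/2-.1125))
def tiltvec():
    return (Q0*Rq(env.read_orientation()).inv()).as_rotvec()  # rotation needed, world
E
python3 - <<'E'
from push import *
t=np.array([-.0307,.0210,.0422]); C=R.identity()
env.servo_line(g(t),.03,rotation=qR(Q0)); 
f,p=st(); print(f.round(1),p.round(1),(tiltvec()*1e3).round(1))
t[2]=.0415
env.servo_line(g(t),.03,rotation=qR(Q0)); f,p=st(); print(f.round(1),p.round(1),(tiltvec()*1e3).round(1))
for k in range(4):
    C=R.from_rotvec(.8*tiltvec())*C
    env.servo_line(g(t),.03,rotation=qR(C*Q0))
    f,p=st(); print(f.round(1),p.round(1),(tiltvec()*1e3).round(1),(C.as_rotvec()*1e3).round(1))
print(t.tolist(),env.read_clock())
np.save('C.npy',C.as_rotvec()); np.save('t.npy',t)
E
```

```text
[ 5.6 -5.4  2.9] [-29.   18.6  42.9] [3.9 3.8 1.4]
[ 4.4 -4.7  9. ] [-29.   18.5  42.8] [3.7 4.3 1.5]
[ 5.3 -4.1  7. ] [-28.9  18.5  42.7] [0.8 0.9 0.6] [3.  3.4 1.2]
[ 5.1 -4.3  7.7] [-28.9  18.5  42.7] [0.2 0.3 0.3] [3.6 4.1 1.6]
[ 3.7 -4.8  7.5] [-28.9  18.5  42.7] [0.  0.1 0.1] [3.8 4.3 1.9]
[ 4.  -4.5  7.7] [-28.9  18.5  42.7] [ 0.  0. -0.] [3.8 4.4 2. ]
[-0.0307, 0.021, 0.0415] 29.05
```

```bash
python3 - <<'E'
from push import *
t=np.load('t.npy'); C=R.from_rotvec(np.load('C.npy'))
for k in range(22):
    f,p=st(); e=tiltvec()
    dx=14.5-f[0]; dy=14.5+f[1]
    if abs(dx)<1 and abs(dy)<1 and np.linalg.norm(e)<.0008 and f[2]>3: break
    C=R.from_rotvec(.9*e)*C
    t+= [-np.clip(dx/4000,-.0003,.0008),np.clip(dy/4000,-.0003,.0008),-np.clip((5-f[2])/15000,-.0001,.0004)]
    env.servo_line(g(t),.03,rotation=qR(C*Q0))
    f,p=st(); print((t*1000).round(1),f.round(1),p.round(1),(tiltvec()*1e3).round(1))
for _ in range(4):
    env.sleep(.4); f,p=st(); print(f.round(1),p.round(1),(tiltvec()*1e3).round(1), N.inv().apply(env.read_torque()).round(2))
print(t.tolist(),env.read_clock(),env.read_finger_gap()*85)
np.save('C.npy',C.as_rotvec()); np.save('t.npy',t)
shot('wrist','w8'); shot('scene','s8',(220,180,360,345),4); shot('top','t8',(280,110,390,210),6)
E
```

```text
[-31.5  21.8  41.6] [ 6.2 -5.3  3.5] [-29.   18.6  42.8] [1.5 1.4 0.3]
[-32.3  22.6  41.5] [ 8.6 -8.3  2.9] [-29.   18.6  42.8] [1.6 1.5 0.4]
[-33.1  23.4  41.4] [10.4 -8.7  0.8] [-29.   18.6  42.9] [1.6 1.7 0.4]
[-33.9  24.2  41.1] [ 12.9 -11.1   1.6] [-29.1  18.6  42.8] [1.6 1.7 0.3]
[-34.3  25.   40.9] [ 13.3 -12.6   1.4] [-29.1  18.6  42.8] [1.3 1.  0.5]
[-34.6  25.5  40.6] [ 12.8 -13.7   2.5] [-29.1  18.6  42.8] [0.8 0.8 0.3]
[-35.   25.7  40.4] [ 14.  -13.9   2.5] [-29.   18.6  42.8] [0.5 1.  0.2]
[-35.1  25.8  40.3] [ 13.9 -14.5   2.9] [-29.1  18.6  42.8] [0.2 0.4 0.1]
[-35.3  25.8  40.1] [ 15.  -13.9   4.7] [-29.1  18.6  42.8] [ 0.   0.3 -0. ]
[ 13.8 -13.3   3. ] [-29.1  18.6  42.8] [ 0.   0.4 -0. ] [-3.23 -3.03 -0.3 ]
[ 13.8 -13.3   3.6] [-29.1  18.6  42.8] [ 0.1  0.3 -0. ] [-3.28 -3.06 -0.24]
[ 14.4 -14.3   3.8] [-29.1  18.6  42.8] [ 0.   0.3 -0. ] [-3.22 -3.04 -0.26]
[ 14.3 -14.2   4.6] [-29.1  18.6  42.8] [0.  0.4 0.1] [-3.19 -3.06 -0.28]
[-0.035286532970753626, 0.025814286882400988, 0.04014427303715173] 32.9 32.75100111029473
```

View pics/w8.png

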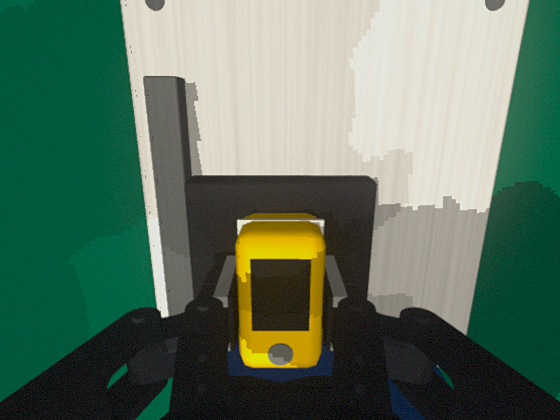

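View pics/s8.png

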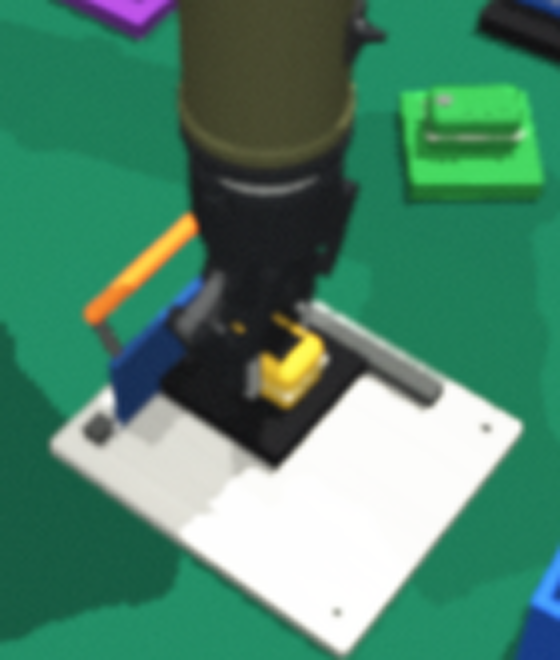

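View pics/t8.png

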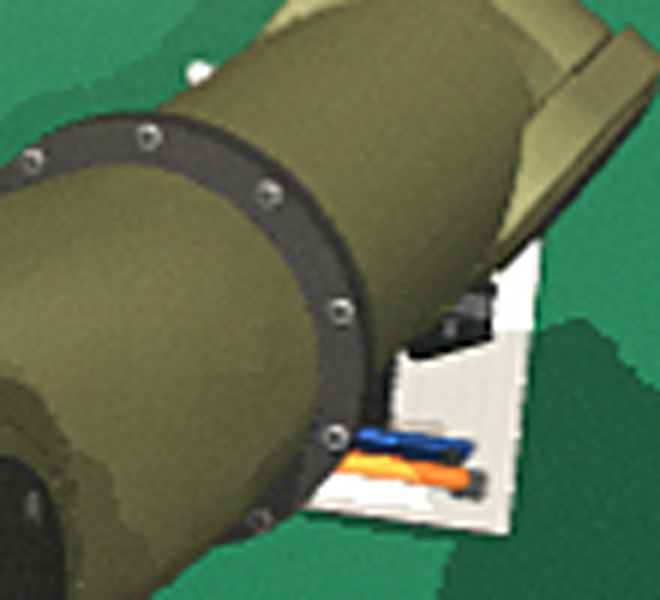

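The corner is pressed with the tool upright (tilt under 0.5 mrad) and about 14 N on each stop. A small residual yaw moment (−0.28 N m) suggests the walls want slightly more clockwise. I'll let the yaw settle so the faces sit square.

```bash
python3 - <<'E'
from push import *
import push
t=np.load('t.npy'); C=R.from_rotvec(np.load('C.npy'))
for yaw in (-.1150,-.1165):
  Q=Rq(down(-np.pi/2+yaw))
  for k in range(4):
    e=(Q*Rq(env.read_orientation()).inv()).as_rotvec(); f,p=st()
    C=R.from_rotvec(.9*e)*C
    t+= [-np.clip((14.2-f[0])/5000,-.0003,.0005),np.clip((14.2+f[1])/5000,-.0003,.0005),-np.clip((5-f[2])/20000,-.0001,.0003)]
    # C multiplies Q0 so command stays continuous
    env.servo_line(g(t),.03,rotation=qR(C*Q0))
  env.sleep(.2)
  M=np.mean([N.inv().apply(env.read_torque()) for _ in range(10)],0); f,p=st()
  r=Rq(env.read_orientation()).as_matrix(); print(yaw,np.arctan2(r[1,1],r[0,1])+np.pi/2,r[:2,2].round(4),f.round(1),p.round(1),M.round(2))
  np.save('C.npy',C.as_rotvec()); np.save('t.npy',t)
print(env.read_clock())
E
```

```text
-0.115 -0.1149997715885529 [-0.     -0.0001] [ 13.8 -14.4   6. ] [-29.1  18.6  42.8] [-3.25 -3.04  0.13]
-0.1165 -0.1163285938364742 [0.0002 0.0002] [ 13.9 -13.9   6.1] [-29.1  18.6  42.8] [-3.24 -3.04  0.4 ]
35.45
```

```bash
python3 - <<'E'
from push import *
t=np.load('t.npy'); C=R.from_rotvec(np.load('C.npy')); Q=Rq(down(-np.pi/2-.1142))
for k in range(4):
    e=(Q*Rq(env.read_orientation()).inv()).as_rotvec(); f,p=st(); C=R.from_rotvec(.9*e)*C
    t+= [-np.clip((14.2-f[0])/5000,-.0003,.0005),np.clip((14.2+f[1])/5000,-.0003,.0005),-np.clip((5-f[2])/20000,-.0001,.0003)]
    env.servo_line(g(t),.03,rotation=qR(C*Q0))
for _ in range(4):
    env.sleep(.4); f,p=st(); M=np.mean([N.inv().apply(env.read_torque()) for _ in range(5)],0)
    r=Rq(env.read_orientation()).as_matrix(); print(f.round(1),p.round(2),M.round(2),r[:2,2].round(4),(np.arctan2(r[1,1],r[0,1])+np.pi/2).round(4))
print(env.read_clock(),env.read_finger_gap()*85)
if f[0]>12 and f[1]<-12 and f[2]>2 and np.abs(r[:2,2]).max()<.001:
    env.job_done(); print('handed in')
E
```

```text
[ 13.7 -14.8   4.9] [-29.07  18.59  42.81] [-3.18 -3.01 -0.01] [-0.0002 -0.0001] -0.1144
[ 13.5 -15.6   4.8] [-29.06  18.61  42.81] [-3.17 -2.98  0.05] [-0.0002 -0.0001] -0.1144
[ 13.1 -13.8   4.2] [-29.05  18.63  42.8 ] [-3.21 -2.97  0.09] [-0.0002 -0.0001] -0.1144
[ 13.6 -14.    4.4] [-29.05  18.6   42.83] [-3.17 -3.01  0.03] [-0.0002 -0.0001] -0.1144
38.05 32.733976459763184
the job is handed in; nothing more can be done
handed in
```

I swung the stop plate up by its bar and pushed it to the end stop, where force rose with no further travel. After I let go it stood by itself. I then gripped the yellow unit, set its carrier on the nest floor, pushed it into the corner and handed the job in at 38 s, still gripping it.

**Last checks over the final 1.6 s:**
- The push was steady, about 13.5 N against the plate and about 14 N against the fence.
- About 4.5 N pressed down on the floor, and the tool tilt was under 0.3 mrad.
- The yaw moment was near zero.

**What disagreed:**
- **First push:** it tilted the tool by about 0.8° and lifted it about 0.5 mm. I backed off, compensated the orientation and a light downward bias, and pushed again.
- **Position:** the final carrier position is about 1 mm off my camera-based estimate in x and 0.6 mm in y, within the calibration error.
- **Top view:** the arm hid the corner from the top camera, so contact with both stops rests on the forces and the wrist and scene views.

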